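# Fit the square insert into the block heater and close its retaining bar

### The job

Take the aluminium insert that fits the heater's empty square well from the sloping stand and lower it into the well until it sits flush; set it in rather than dropping it. Once you have let go of it, swing the retaining bar over its edge, fully home against the stop. Leave everything else standing where it is.

Things in the scene. Friction and masses are not known exactly. Their poses are not given: they have to be found in the camera images.
- square_insert: bare aluminium heating insert: a square plate 74 x 74 x 22 mm with a solid grip tab standing on its middle (36 mm along its x, 14 mm thick along its y, 42 mm tall, so its top is 64 mm above the underside). Mass about 0.3 kg. Origin: centre of the underside; z is the plate's normal, pointing out through the tab. It starts lying on the sloping stand
- round_insert: spare insert like the square one, but a round plate of 74 mm diameter, 22 mm thick, same tab; origin at the centre of the underside, z out through the tab. It lies beside the square one on the stand and stays there (which of the two is left or right varies)
- stand: fixed white stand, 210 mm wide (y), whose top slopes at 30 degrees down towards its -x side, where a 16 mm high lip stops the inserts. Origin: centre of its footprint on the table; the two inserts lie 100 mm apart, centred 75 mm above the table, tabs square to the slope
- heater: fixed white block heater, 210 mm (x) by 250 mm (y), steel top face 90 mm above the table. Origin: centre of its footprint. A round well at its +y side is already filled by a fixed round insert whose tab stands 42 mm above the top face; the square well at its -y side is empty
- well (a point): centre of the floor of the empty square well, 22 mm below the heater's top face (an insert sits flush in it). The well is 78 x 78 mm with a 3 mm chamfer at the mouth; its x and y axes are parallel to the sides
- latch (a joint): steel retaining bar on the heater, turning about an upright pivot: 0 = swung out clear of the well (bar along the heater's -y), 1.571 = closed against its stop (bar along the heater's +x, above the edge of the square well). rad, anticlockwise seen from above. The bar is 14 mm wide and 8 mm thick, 4 mm above the top face. It turns stiffly and stays where it is left
- latch_hinge (a point): point on the bar's pivot axis, 8 mm above the heater's top face; the pivot is 58 mm towards the heater's -x and 32 mm towards its -y from the well's centre
- latch_pin (a point): upright round steel pin (16 mm diameter, 45 mm tall, top 57 mm above the heater's top face) at the free end of the bar, 115 mm from the pivot. The point is on the pin's axis, 35 mm above the heater's top face
- beaker: empty glass beaker, 70 mm wide, 95 mm tall; origin under its centre
- flask: round glass flask in a cork ring, 90 mm wide, 140 mm tall; origin under its centre
- reagent: amber reagent bottle, 60 mm wide, 120 mm tall; origin under its centre
- jar: white plastic jar, 64 mm wide, 75 mm tall; origin under its centre
- washbottle: white plastic bottle, 60 mm wide, 150 mm tall; origin under its centre
- dish: flat closed glass dish, 90 mm wide, 16 mm tall; origin under its centre
- spatula: steel spatula, 180 mm long, lying on the table; origin under its middle

How it is judged:
By the outcome, as a careful person would: the job done as asked, in the order asked, and still so for the second after the job is handed in, with the robot touching nothing.
It also fails if it takes over 64 s, if anything falls off the work surface, if the arm or the gripper's body presses on something with over 40 N, if the wrist force passes 120 N, or if a joint passes its speed limit or range.

### The arm

A 6-joint arm with a two-finger parallel gripper is mounted at the origin on the work surface. World frame = base frame: x ahead of the robot, y to its left, z up, the work surface at z = 0. Lengths are in mm, angles in rad, forces in N, time in s.
With the tool pointing down it reaches from about 275 to 1000 mm from the base axis. Payload 8.4 kg.
Tool frame: the origin (TCP) lies between the finger pads; the fingertips stand 8 mm ahead of it and the grasp point (between the pads) lies 11 mm behind it (tcp_to_tips is the distance from the TCP to the fingertips, in mm); z points along the fingers, y is the line along which they close (so a half turn about z gives the same grasp; the last joint's range is limited). The gripper opens to 85 mm and grips with 20 to 120 N. Pads are 22 mm wide; open, the fingers measure 114 mm over their backs; the gripper's body (76 mm by 85 mm) begins 54 mm behind the grasp point. The pads swing forward as they close: fully open they stand 13 mm farther back than shut.
Start: joints at [-0.002, 0.353, 1.633, -0, 1.155, -0.002], TCP at [625.002, -0, 239.281] pointing down, gripper open.
Joint ranges: [-2.63, 2.63], [-0.92, 2.1], [0.06, 2.66], [-1.3, 4.44], [0, 2.69], [-3.02, 3.02]. Speed limits (rad/s): [2.22, 2.22, 2.79, 3.14, 3.14, 3.14].

### API

Orientations are given as [roll, pitch, yaw] about the fixed x, y, z axes, in that order (R = Rz(yaw) Ry(pitch) Rx(roll)).
In Python, from rig import * gives the robot as it stands.
- The arm moves only by the tool step_arm, never from a script. Its argument "motion" is a list of rows, each an object with "claw": the finger opening in mm, from 0 to 85.4; "delta_pos": the shift along the tool's x, y, z in mm, a list of three; "turn": the turn about the tool's z in rad. In form: [{"claw": claw, "delta_pos": [dx, dy, dz], "turn": turn}, ...]. A call has 1 to 8 rows; each row shifts and turns the commanded pose from where the row before left it, along the tool's axes as they then stand; what a row does not reach is not made up. A row lasts 1/12 s, in which the tool goes at most 41.7 mm and 7.16 degrees, less where a joint would pass 70% of its speed; a pose out of reach is approached as far as the arm can. A call is refused whole if a number of a shift passes 41.7 or a number of a turn 0.125, either way. A call with a gripper value outside its range is refused whole. The fingers move at their own pace and stop on an object; "force" is the grip in N (left out, the last holds). Time passes only in rows, so rows that do not move let the fingers close. It gives the time, the measured TCP pose, the force, the opening and the grip force at its end, in the units of the state.
- sense(): the state, without advancing time (a new reading comes with each control period).
- grab_frame(name): name is "scene" or "side" or "wrist"; returns a dict with "img" (384x512x3 uint8, red, green, blue), "vertical_fov" (degrees; the focal length in pixels is half the picture's height over the tangent of half this angle, whatever the lens; pixels are square), "cx", "cy" (the principal point, pixels), "R" (3x3) and "t" (3): a world point X has camera coordinates R X + t. Camera axes: x right, y down, z forward; pixel columns grow to the right and rows downward; lengths in mm; the calibration is good to about 2 mm. A picture is of the moment at which its call begins. There is no depth.
- sign_off(): hands the job in; it is judged then, once.
The state is a dict: "clock": time; "qpos": joint angles; "qvel": joint speeds; "joint_efforts": joint torques, N m; "eef_pos": TCP position; "tcp_rot": TCP orientation; "contact_force": force on the tool from outside, world axes, zero at the start; "wrist_torque": the same for the moment, N m; "opening": opening from 0.0 (shut) to 1.0 (fully open); "grasp_force": force on a finger pad.
Only numpy, scipy, OpenCV 4.12 (cv2) and the standard library are available. Lean on these libraries where they do the work, as an engineer would, in place of code of your own. Each camera call takes 0.05 s, during which the arm holds its last target. There are 200 camera calls.

## Working session

There is one attempt and no reset: what is moved stays moved. The work goes in short steps, Python scripts to look and compute and a tool call to move; the robot and the scene stay as the last step left them, time stands still between calls to the robot, and variables do not carry over. Pictures are saved under pics/ and viewed, at most 10 in all, crops included, and the job is handed in when it is done.

Besides the shell and the picture viewer there is one more tool, called after "Call:" by a JSON object that holds its "fn" and its "kwargs", one argument or row to a line. step_arm: Moves the arm, as the interface text tells. Its arguments: {"type":"object","properties":{"motion":{"type":"array","items":{"type":"object","properties":{"claw":{"type":"number"},"delta_pos":{"type":"array","items":{"type":"number"}},"turn":{"type":"number"}}}},"force":{"type":"number"}},"required":["motion"]}

```bash
mkdir -p pics; ls; python3 - <<'E'
from rig import *
import cv2,numpy as np
ims=[]
for n in ["scene","side","wrist"]:
    f=grab_frame(n); cv2.imwrite(f"pics/{n}0.png",f["img"][:,:,::-1]); print(n,f["vertical_fov"],f["cx"],f["cy"],np.round(f["R"],3).tolist(),np.round(f["t"],1).tolist())
    np.savez(f"pics/{n}0.npz",**{k:f[k] for k in f})
print(sense())
E
```

```text
pics
scene 51.37517511731318 254.24926853444867 194.09724889243046 [[-0.157, 0.988, -0.0], [0.726, 0.116, -0.678], [-0.67, -0.107, -0.735]] [109.1, -353.3, 1511.0]
side 52.40864303570348 258.7603629436358 194.40529906060314 [[0.948, -0.317, -0.012], [-0.172, -0.482, -0.859], [0.267, 0.817, -0.511]] [-543.6, 155.6, 901.6]
wrist 71.3871555952938 253.62830876662767 198.04316370804193 [[1.0, 0.0, -0.001], [0.001, -0.953, 0.304], [-0.001, -0.304, -0.953]] [-624.6, -39.1, 379.0]
{'clock': 0.15, 'qpos': array([-2.41592823e-03,  3.53496400e-01,  1.63399435e+00,  1.10833879e-05,
        1.15521355e+00, -2.42329527e-03]), 'qvel': array([ 0.00065991, -0.00039039, -0.0018654 ,  0.00070282, -0.00033427,
       -0.00098182]), 'joint_efforts': array([-7.39769093e-04, -6.05638933e+01, -3.42338884e+01, -2.29960733e-05,
        6.16452831e-03, -4.00942213e-05]), 'eef_pos': array([ 6.24621040e+02, -5.64429993e-03,  2.38716267e+02]), 'tcp_rot': array([-3.14048104e+00, -1.28288108e-05,  1.57079921e+00]), 'contact_force': array([-0.29845082,  0.12243759,  0.05158519]), 'wrist_torque': array([ 0.05899457, -0.01545183, -0.01433125]), 'grasp_force': 0.0, 'opening': 1.0006699917511828}
```

View pics/scene0.png

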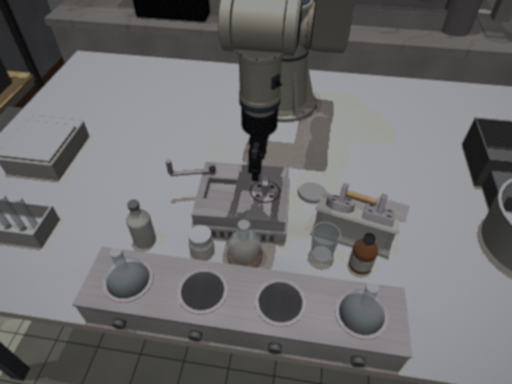

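View pics/side0.png

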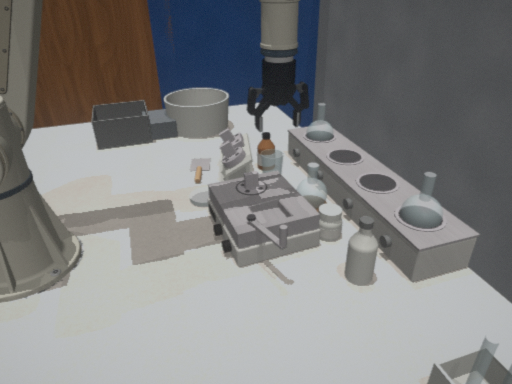

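The scene view shows the heater at about (242,200), the square well at (215,192), the latch pivot at (212,170) and the pin at (169,167). The stand is at (358,215) with tabs at (345,193) and (383,208). The side view shows the heater at (262,215), the pin at (284,236) and the stand at (235,150), seen edge-on. I'll zoom in on both for detail.

```bash
python3 - <<'E'
import cv2,numpy as np
a=cv2.imread("pics/scene0.png")[145:275,155:415]; b=cv2.imread("pics/side0.png")[125:285,185:345]
cv2.imwrite("pics/z1.png",cv2.resize(a,None,fx=3,fy=3,interpolation=cv2.INTER_CUBIC))
cv2.imwrite("pics/z2.png",cv2.resize(b,None,fx=3.7,fy=3.7,interpolation=cv2.INTER_CUBIC))
E
```

```text
(no output)
```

View pics/z1.png

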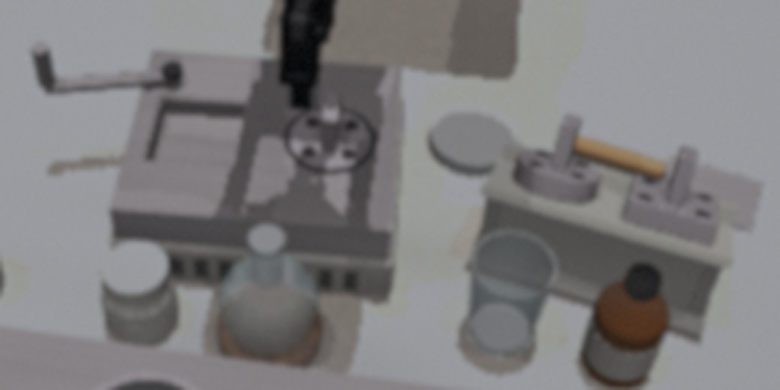

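View pics/wrist0.png

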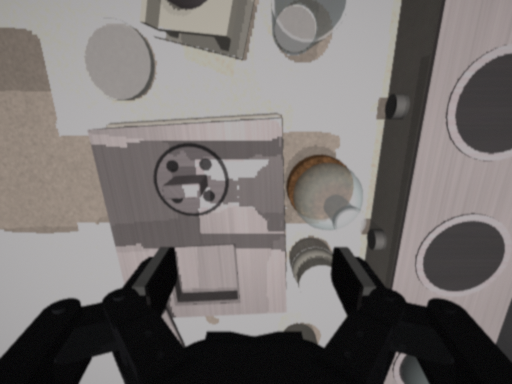

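Zoom of the scene: the square insert is on the +y (right) end of the stand, with its tab top at about (384,196) in full-frame pixels and the round one's at (345,185). The latch is swung out, with its pin top at (168,161). In the wrist view, the well mouth spans (168–240, 246–300), and the heater's +x edge runs from (283,115) to (286,312).

```bash
cat > h.py <<'E'
import numpy as np,cv2
from rig import *
def ray(f,p,z):
    fl=192/np.tan(np.radians(f["vertical_fov"])/2)
    d=f["R"].T@np.array([(p[0]-f["cx"])/fl,(p[1]-f["cy"])/fl,1]); c=-f["R"].T@f["t"]
    return np.round(c+d*(z-c[2])/d[2],1)
def proj(f,X):
    fl=192/np.tan(np.radians(f["vertical_fov"])/2); q=f["R"]@np.asarray(X,float)+f["t"]; return np.round([f["cx"]+fl*q[0]/q[2],f["cy"]+fl*q[1]/q[2]],1)
def look(n,name):
    f=grab_frame(n); np.savez(f"pics/{name}.npz",**f); cv2.imwrite(f"pics/{name}.png",f["img"][:,:,::-1]); return f
E
python3 - <<'E'
from h import *
L=lambda n:dict(np.load(f"pics/{n}.npz"))
s,w=L("scene0"),L("wrist0")
print("sq tab top",ray(s,(384,195.5),130),"round",ray(s,(345,184.5),130),"pin top",ray(s,(168,161),147),"pivot",ray(s,(212.5,167),100))
for p in [(283,115),(286,312),(90,129),(238,247),(238,299)]: print("heater",p,ray(w,p,90))
for p in [(197,162),(295,164),(193,216),(286,226),]: print("heater sc",p,ray(s,p,90))
E
```

```text
sq tab top [563.6 310.1 130. ] round [540.1 213.  130. ] pin top [ 543.1 -257.3  147. ] pivot [ 499.2 -149.5  100. ]
heater (283, 115) [654.3  76.1  90. ]
heater (286, 312) [ 666.3 -165.2   90. ]
heater (90, 129) [457.   62.3  90. ]
heater (238, 247) [606.3 -72.3  90. ]
heater (238, 299) [ 605.1 -145.4   90. ]
heater sc (197, 162) [ 475.6 -201.4   90. ]
heater sc (295, 164) [439.7  77.7  90. ]
heater sc (193, 216) [ 672.7 -160.5   90. ]
heater sc (286, 226) [667.7  75.6  90. ]
```

Checks: the insert spacing comes to 99.9 mm, as it should, and the stand yaw is about −0.237. The tool can only shift and turn about its own z. So I'll pick the insert up tilted, level it on the table, regrip it and then insert it. First I go above it.

Call:
{"fn": "step_arm", "kwargs": {
  "motion": [
    {"claw":85,"delta_pos":[38.5,-6.6,0],"turn":0},
    {"claw":85,"delta_pos":[38.5,-6.6,0],"turn":0},
    {"claw":85,"delta_pos":[38.5,-6.6,0],"turn":0},
    {"claw":85,"delta_pos":[38.5,-6.6,0],"turn":0},
    {"claw":85,"delta_pos":[38.5,-6.6,0],"turn":0},
    {"claw":85,"delta_pos":[38.5,-6.6,0],"turn":0},
    {"claw":85,"delta_pos":[38.5,-6.6,0],"turn":0},
    {"claw":85,"delta_pos":[38.5,-6.6,0],"turn":0}
  ]
}}

```text
clock: 0.82
eef_pos: [571.4, 309.8, 239.1]
tcp_rot: [-3.141, 0.0, 1.571]
contact_force: [0.9, -0.3, -0.2]
opening: 0.994
grasp_force: 0.0
```

Call:
{"fn": "step_arm", "kwargs": {
  "motion": [
    {"claw":85,"delta_pos":[0,0,0],"turn":-0.1212},
    {"claw":85,"delta_pos":[0,0,0],"turn":-0.1212},
    {"claw":85,"delta_pos":[0,0,0],"turn":-0.1212},
    {"claw":85,"delta_pos":[0,0,0],"turn":-0.1212},
    {"claw":85,"delta_pos":[0,0,0],"turn":-0.1212},
    {"claw":85,"delta_pos":[0,0,0],"turn":-0.1212},
    {"claw":85,"delta_pos":[0,0,0],"turn":-0.1212},
    {"claw":85,"delta_pos":[0,0,0],"turn":-0.1212}
  ]
}}

```text
clock: 1.48
eef_pos: [572.0, 307.9, 238.9]
tcp_rot: [-3.141, -0.0, 2.546]
contact_force: [-1.2, 0.3, -0.2]
opening: 0.996
grasp_force: 0.0
```

Call:
{"fn": "step_arm", "kwargs": {
  "motion": [
    {"claw":85,"delta_pos":[0,0,0],"turn":-0.1212},
    {"claw":85,"delta_pos":[0,0,0],"turn":-0.1212},
    {"claw":85,"delta_pos":[0,0,0],"turn":-0.1212},
    {"claw":85,"delta_pos":[0,0,0],"turn":0},
    {"claw":85,"delta_pos":[0,0,0],"turn":0}
  ]
}}

```text
clock: 1.9
eef_pos: [572.1, 307.9, 239.0]
tcp_rot: [-3.141, -0.0, 2.9]
contact_force: [-0.9, -0.9, 0.9]
opening: 0.993
grasp_force: 0.0
```

```bash
python3 - <<'E'
from h import *
f=look("wrist","w1"); print(sense()["eef_pos"],sense()["tcp_rot"],sense()["clock"])
for X in [(563.6,310.1,130),(594.7,302.6,75)]: print(proj(f,X))
E
```

```text
[572.11004983 307.95021888 239.09686055] [-3.14136054e+00 -2.56896111e-04  2.89968120e+00] 1.95
[253.3 189.5]
[253.5 202.9]
```

View pics/w1.png

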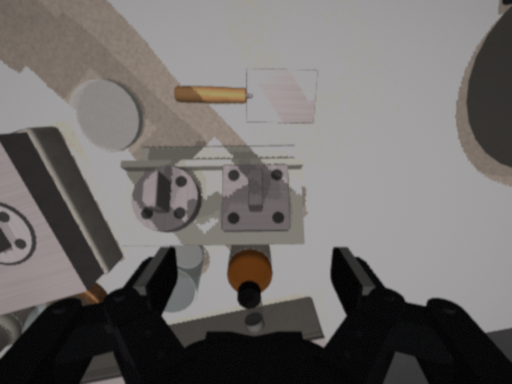

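The wrist view shows the square plate with corners at (222,168), (290,167), (291,229) and (222,231), and its tab centred at column ~256. The edges are parallel to the image, so the yaw is right. The spatula lies beyond the lip and the amber bottle is behind the stand.

```bash
python3 - <<'E'
from h import *
f=dict(np.load("pics/w1.npz"))
xa=np.array([np.cos(-.2415),np.sin(-.2415),0]); ya=np.array([-xa[1],xa[0],0]); n=-.5*xa+np.array([0,0,.866]); u=.866*xa+np.array([0,0,.5])
c=ray(f,(256.3,198.7),94); print("plate top centre",c); o=c-22*n; print("origin",o)
print("corners pred",[proj(f,c+37*(a*u+b*ya)) for a,b in[(-1,-1),(-1,1),(1,1),(1,-1)]])
print("tab top pred",[proj(f,o+64*n+18*a*u+7*b*ya) for a,b in[(-1,-1),(-1,1),(1,1),(1,-1)]])
g=o+48*n; R=np.array([[-xa[0],ya[0]],[-xa[1],ya[1]]])
print("grasp",g,"tool shift xy",np.linalg.solve(R,(g-sense()["eef_pos"])[:2]))
# edges of the tab via gradient in row 190
gr=cv2.cvtColor(f["img"],cv2.COLOR_RGB2GRAY).astype(int); print(gr[180,240:275],gr[198,240:275])
E
```

```text
plate top centre [584.5 308.3  94. ]
origin [595.18078361 305.66924698  74.948     ]
corners pred [array([223.3, 166.5]), array([289.1, 166.6]), array([291.1, 232.7]), array([221.6, 232.6])]
tab top pred [array([249.4, 171. ]), array([264. , 171.1]), array([264.3, 208.1]), array([249.2, 208.1])]
grasp [571.87725573 311.40907175 116.516     ] tool shift xy [1.05325555 3.30280321]
[139 139 139 139 140 140 138 127  95  76  76  77  78  79  80  83  82  85
  86  85  84  78  70  73  76  77  76  76  77  80  86  89  88  86  80] [90 91 89 91 90 89 91 88 82 85 91 93 94 93 94 94 94 94 94 93 92 85 80 79
 83 91 96 98 93 92 93 95 95 95 93]
```

The predicted corners and tab outline match the image. Descending to grip.

Call:
{"fn": "step_arm", "kwargs": {
  "motion": [
    {"claw":50,"delta_pos":[1,3.3,25],"turn":0},
    {"claw":50,"delta_pos":[0,0,25],"turn":0},
    {"claw":50,"delta_pos":[0,0,25],"turn":0},
    {"claw":50,"delta_pos":[0,0,25],"turn":0},
    {"claw":50,"delta_pos":[0,0,20],"turn":0},
    {"claw":50,"delta_pos":[0,0,13.5],"turn":0},
    {"claw":50,"delta_pos":[0,0,0],"turn":0}
  ]
}}

```text
clock: 2.53
eef_pos: [570.3, 310.5, 102.7]
tcp_rot: [-3.138, -0.004, 2.902]
contact_force: [-0.9, -0.4, -0.4]
opening: 0.588
grasp_force: 0.0
```

Call:
{"fn": "step_arm", "kwargs": {
  "motion": [
    {"claw":0,"delta_pos":[0,0,0],"turn":0},
    {"claw":0,"delta_pos":[0,0,0],"turn":0},
    {"claw":0,"delta_pos":[0,0,0],"turn":0},
    {"claw":0,"delta_pos":[0,0,0],"turn":0},
    {"claw":0,"delta_pos":[0,0,0],"turn":0},
    {"claw":0,"delta_pos":[0,0,0],"turn":0},
    {"claw":0,"delta_pos":[0,0,0],"turn":0}
  ],
  "force": 60
}}

```text
clock: 3.12
eef_pos: [572.8, 311.7, 107.4]
tcp_rot: [3.14, 0.002, 2.904]
contact_force: [-0.6, -1.9, 7.0]
opening: 0.153
grasp_force: 59.1
```

Call:
{"fn": "step_arm", "kwargs": {
  "motion": [
    {"claw":0,"delta_pos":[0,0,-8],"turn":0},
    {"claw":0,"delta_pos":[0,0,-15],"turn":0},
    {"claw":0,"delta_pos":[0,0,-20],"turn":0},
    {"claw":0,"delta_pos":[0,0,-20],"turn":0},
    {"claw":0,"delta_pos":[0,0,-12],"turn":0},
    {"claw":0,"delta_pos":[0,0,0],"turn":0}
  ]
}}

```text
clock: 3.62
eef_pos: [573.3, 312.3, 184.0]
tcp_rot: [3.138, 0.003, 2.904]
contact_force: [0.7, -0.0, -3.8]
opening: 0.158
grasp_force: 58.9
```

Call:
{"fn": "step_arm", "kwargs": {
  "motion": [
    {"claw":0,"delta_pos":[0,15,0],"turn":0},
    {"claw":0,"delta_pos":[0,25,0],"turn":0},
    {"claw":0,"delta_pos":[0,30,0],"turn":0},
    {"claw":0,"delta_pos":[0,30,0],"turn":0},
    {"claw":0,"delta_pos":[0,20,0],"turn":0},
    {"claw":0,"delta_pos":[0,10,0],"turn":0},
    {"claw":0,"delta_pos":[0,0,0],"turn":0},
    {"claw":0,"delta_pos":[0,0,0],"turn":0}
  ]
}}

```text
clock: 4.28
eef_pos: [601.8, 437.7, 179.0]
tcp_rot: [-3.139, -0.002, 2.905]
contact_force: [0.3, -0.2, -4.7]
opening: 0.156
grasp_force: 59.2
```

```bash
python3 - <<'E'
from h import *
f=look("wrist","w2"); s=look("side","s2")
cv2.imwrite("pics/c2.png",np.hstack([f["img"][:,:,::-1][130:384,130:380],cv2.resize(s["img"][60:230,190:360],(254,254))[:,:,::-1]]))
print(sense()["eef_pos"])
E
```

```text
[602.07591938 436.66886005 179.85486878]
```

View pics/c2.png

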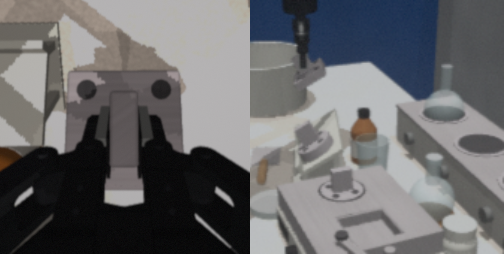

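The insert is held and still tilted. Lowering it to the table, with light grip for the last part.

Call:
{"fn": "step_arm", "kwargs": {
  "motion": [
    {"claw":0,"delta_pos":[0,0,25],"turn":0},
    {"claw":0,"delta_pos":[0,0,35],"turn":0},
    {"claw":0,"delta_pos":[0,0,35],"turn":0},
    {"claw":0,"delta_pos":[0,0,20],"turn":0},
    {"claw":0,"delta_pos":[0,0,8],"turn":0},
    {"claw":0,"delta_pos":[0,0,0],"turn":0},
    {"claw":0,"delta_pos":[0,0,0],"turn":0}
  ]
}}

```text
clock: 4.97
eef_pos: [603.2, 437.5, 58.7]
tcp_rot: [3.141, 0.001, 2.903]
contact_force: [0.3, 0.2, -4.0]
opening: 0.156
grasp_force: 59.1
```

Call:
{"fn": "step_arm", "kwargs": {
  "motion": [
    {"claw":0,"delta_pos":[0,0,2],"turn":0},
    {"claw":0,"delta_pos":[0,0,2],"turn":0},
    {"claw":0,"delta_pos":[0,0,2],"turn":0},
    {"claw":0,"delta_pos":[0,0,2],"turn":0},
    {"claw":0,"delta_pos":[0,0,1],"turn":0},
    {"claw":0,"delta_pos":[0,0,0],"turn":0}
  ],
  "force": 20
}}

```text
clock: 5.47
eef_pos: [603.3, 438.2, 50.8]
tcp_rot: [3.14, 0.001, 2.904]
contact_force: [-2.5, -2.4, 7.2]
opening: 0.158
grasp_force: 61.1
```

Call:
{"fn": "step_arm", "kwargs": {
  "motion": [
    {"claw":0,"delta_pos":[0,0,1.5],"turn":0},
    {"claw":0,"delta_pos":[0,0,1.5],"turn":0},
    {"claw":0,"delta_pos":[0,0,1],"turn":0},
    {"claw":0,"delta_pos":[0,0,0],"turn":0}
  ],
  "force": 20
}}

```text
clock: 5.8
eef_pos: [604.3, 438.2, 50.3]
tcp_rot: [3.139, 0.003, 2.904]
contact_force: [-6.5, -8.9, 28.8]
opening: 0.158
grasp_force: 64.5
```

Call:
{"fn": "step_arm", "kwargs": {
  "motion": [
    {"claw":13,"delta_pos":[0,0,0],"turn":0},
    {"claw":13,"delta_pos":[0,0,0],"turn":0},
    {"claw":13,"delta_pos":[0,0,0],"turn":0}
  ],
  "force": 20
}}

```text
clock: 6.05
eef_pos: [604.3, 438.2, 50.3]
tcp_rot: [3.139, 0.003, 2.904]
contact_force: [-5.7, -8.6, 29.4]
opening: 0.152
grasp_force: 64.2
```

Call:
{"fn": "step_arm", "kwargs": {
  "motion": [
    {"claw":14,"delta_pos":[0,0,0],"turn":0},
    {"claw":14,"delta_pos":[0,0,0],"turn":0},
    {"claw":14,"delta_pos":[0,0,0],"turn":0}
  ],
  "force": 20
}}

```text
clock: 6.3
eef_pos: [604.6, 437.9, 47.4]
tcp_rot: [3.139, 0.004, 2.904]
contact_force: [2.0, -3.4, 4.4]
opening: 0.165
grasp_force: 3.7
```

Call:
{"fn": "step_arm", "kwargs": {
  "motion": [
    {"claw":14,"delta_pos":[0,0,2],"turn":0},
    {"claw":14,"delta_pos":[0,0,2],"turn":0},
    {"claw":14,"delta_pos":[0,0,2],"turn":0},
    {"claw":14,"delta_pos":[0,0,2],"turn":0},
    {"claw":14,"delta_pos":[0,0,0],"turn":0}
  ]
}}

```text
clock: 6.72
eef_pos: [602.5, 438.1, 36.5]
tcp_rot: [3.141, -0.0, 2.904]
contact_force: [0.3, 0.7, 0.3]
opening: 0.159
grasp_force: 0.3
```

```bash
python3 - <<'E'
from h import *
f=look("wrist","w3"); s=look("scene","s3"); p=proj(s,(600,437,50)).astype(int); print(p)
c=cv2.resize(s["img"][p[1]-40:p[1]+40,p[0]-40:p[0]+40],(254,254),interpolation=2)
cv2.imwrite("pics/c3.png",np.hstack([f["img"][130:384,130:380],c])[:,:,::-1])
E
```

```text
[427 232]
```

View pics/c3.png

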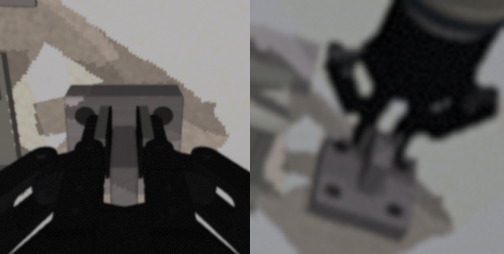

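It lies flat on the table, gripped loosely on the tab. Plate top edge in the wrist view is at row ≈225, columns 196–313. I'll compute its centre relative to the TCP.

```bash
python3 - <<'E'
from h import *
f=dict(np.load("pics/w3.npz")); st=sense(); y=st["tcp_rot"][2]; tx=np.array([np.cos(y),np.sin(y)]); ty=np.array([np.sin(y),-np.cos(y)])
gr=cv2.cvtColor(f["img"],cv2.COLOR_RGB2GRAY).astype(int)
print("cols",[gr[205:240,c].tolist() for c in (210,300)]); print("row228",gr[229,185:205],gr[229,305:322])
for p in [(196,225),(313,225)]:
    d=ray(f,p,22)[:2]-st["eef_pos"][:2]; print(p,"tool",d@tx,d@ty)
for p in [(196,215),(313,215)]:
    d=ray(f,p,0)[:2]-st["eef_pos"][:2]; print("bottom edge",p,"tool",d@tx,d@ty)
E
```

```text
cols [[175, 175, 174, 173, 171, 171, 169, 168, 162, 136, 93, 65, 62, 64, 64, 63, 61, 64, 65, 68, 78, 100, 119, 130, 135, 132, 113, 90, 82, 82, 83, 79, 65, 44, 33], [164, 158, 144, 125, 116, 111, 105, 102, 100, 86, 64, 55, 56, 56, 57, 58, 58, 59, 58, 58, 63, 72, 80, 81, 83, 82, 82, 83, 83, 83, 82, 83, 79, 71, 55]]
row228 [129 129 128 127 129 129 128 125 116 119 127 134 135 135 135 135 136 136
 135 136] [ 82  82  83  82  82  83  82  78  87 109 119 122 123 124 122 122 121]
(196, 225) tool 13.135533959228109 -34.183340852016116
(313, 225) tool 13.172980354028304 36.08143409082077
bottom edge (196, 215) tool 10.986901726864867 -38.807557491626525
bottom edge (313, 215) tool 10.954115202985697 40.94010031124474
```

The edge lies 13 mm ahead of the TCP, so the plate centre is ~24 mm behind along tool x. It pivoted about its low edge. I'll open, recentre and lift a bit for a clear check.

Call:
{"fn": "step_arm", "kwargs": {
  "motion": [
    {"claw":40,"delta_pos":[0,0,0],"turn":0},
    {"claw":40,"delta_pos":[0,0,0],"turn":0},
    {"claw":40,"delta_pos":[0,0,-20],"turn":0},
    {"claw":60,"delta_pos":[-8,0,-40],"turn":0},
    {"claw":85,"delta_pos":[-16,0,-40],"turn":0},
    {"claw":85,"delta_pos":[0,0,-40],"turn":0},
    {"claw":85,"delta_pos":[0,0,0],"turn":0},
    {"claw":85,"delta_pos":[0,0,0],"turn":0}
  ]
}}

```text
clock: 7.48
eef_pos: [626.9, 433.3, 179.1]
tcp_rot: [3.137, 0.004, 2.904]
contact_force: [-0.1, -0.0, -0.6]
opening: 0.997
grasp_force: 0.0
```

```bash
cat > m.py <<'E'
from h import *
import sys
f=look("wrist","w4"); st=sense(); y=st["tcp_rot"][2]; tx=np.array([np.cos(y),np.sin(y)]); ty=np.array([np.sin(y),-np.cos(y)])
print(st["eef_pos"])
gr=cv2.cvtColor(f["img"],cv2.COLOR_RGB2GRAY)
p=st["eef_pos"][:2]
print("tcp xy at z22 px",proj(f,[*p,22]))
cv2.imwrite("pics/c4.png",cv2.resize(f["img"][120:310,170:340][:,:,::-1],None,fx=3,fy=3,interpolation=2))
E
python3 m.py
```

```text
[625.50872775 432.45998838 176.36921253]
tcp xy at z22 px [251.6 183.8]
```

View pics/c4.png

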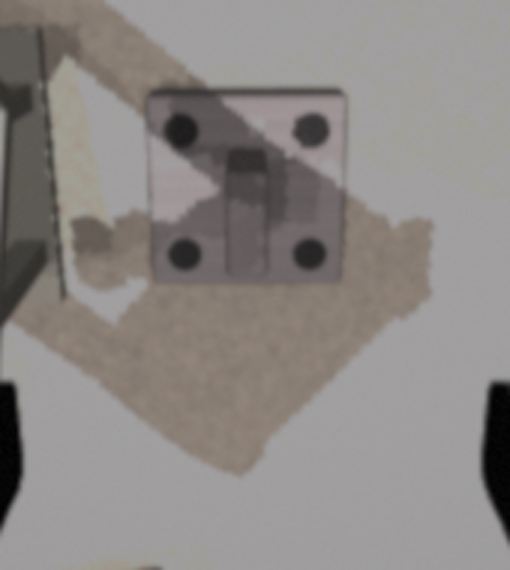

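The insert is flat on the table, corners at full-frame (219.7,151), (285,151), (284.3,214) and (221,214). Its centre at (252.5,183) is within ~1 mm of the TCP, and it's square to the tool. Regripping.

Call:
{"fn": "step_arm", "kwargs": {
  "motion": [
    {"claw":50,"delta_pos":[1,1,35],"turn":0},
    {"claw":50,"delta_pos":[0,0,35],"turn":0},
    {"claw":50,"delta_pos":[0,0,30],"turn":0},
    {"claw":50,"delta_pos":[0,0,25],"turn":0},
    {"claw":50,"delta_pos":[0,0,10],"turn":0},
    {"claw":50,"delta_pos":[0,0,5],"turn":0},
    {"claw":50,"delta_pos":[0,0,0],"turn":0},
    {"claw":50,"delta_pos":[0,0,0],"turn":0}
  ]
}}

```text
clock: 8.2
eef_pos: [625.1, 433.9, 36.3]
tcp_rot: [3.141, 0.001, 2.904]
contact_force: [0.4, -0.3, -0.7]
opening: 0.585
grasp_force: 0.0
```

Call:
{"fn": "step_arm", "kwargs": {
  "motion": [
    {"claw":0,"delta_pos":[0,0,0],"turn":0},
    {"claw":0,"delta_pos":[0,0,0],"turn":0},
    {"claw":0,"delta_pos":[0,0,0],"turn":0},
    {"claw":0,"delta_pos":[0,0,0],"turn":0},
    {"claw":0,"delta_pos":[0,0,0],"turn":0},
    {"claw":0,"delta_pos":[0,0,0],"turn":0}
  ],
  "force": 60
}}

```text
clock: 8.7
eef_pos: [625.4, 434.0, 37.1]
tcp_rot: [3.14, 0.001, 2.904]
contact_force: [-0.7, -1.1, 6.1]
opening: 0.159
grasp_force: 60.2
```

Call:
{"fn": "step_arm", "kwargs": {
  "motion": [
    {"claw":0,"delta_pos":[0,0,-10],"turn":0},
    {"claw":0,"delta_pos":[0,0,-30],"turn":0},
    {"claw":0,"delta_pos":[0,0,-35],"turn":0},
    {"claw":0,"delta_pos":[0,0,-35],"turn":0},
    {"claw":0,"delta_pos":[0,0,-35],"turn":0},
    {"claw":0,"delta_pos":[0,0,-20],"turn":0},
    {"claw":0,"delta_pos":[0,0,0],"turn":0}
  ]
}}

```text
clock: 9.28
eef_pos: [626.8, 434.9, 207.2]
tcp_rot: [3.135, 0.006, 2.904]
contact_force: [1.1, 0.4, -2.9]
opening: 0.157
grasp_force: 59.3
```

Lifted level and centred. Now over to a viewpoint beside the well.

Call:
{"fn": "step_arm", "kwargs": {
  "motion": [
    {"claw":0,"delta_pos":[-6,-18,0],"turn":0},
    {"claw":0,"delta_pos":[-9.6,-32,0],"turn":0},
    {"claw":0,"delta_pos":[-9.6,-32,0],"turn":0},
    {"claw":0,"delta_pos":[-9.6,-32,0],"turn":0},
    {"claw":0,"delta_pos":[-9.6,-32,0],"turn":0},
    {"claw":0,"delta_pos":[-9.6,-32,0],"turn":0},
    {"claw":0,"delta_pos":[-9.6,-32,0],"turn":0},
    {"claw":0,"delta_pos":[-9.6,-32,0],"turn":0}
  ]
}}

```text
clock: 9.95
eef_pos: [637.1, 178.6, 197.9]
tcp_rot: [-3.14, -0.003, 2.904]
contact_force: [1.0, -0.2, -4.7]
opening: 0.156
grasp_force: 59.4
```

Call:
{"fn": "step_arm", "kwargs": {
  "motion": [
    {"claw":0,"delta_pos":[-9.6,-32,0],"turn":0},
    {"claw":0,"delta_pos":[-9.6,-32,0],"turn":0},
    {"claw":0,"delta_pos":[-9.6,-32,0],"turn":0},
    {"claw":0,"delta_pos":[-9.6,-32,0],"turn":0},
    {"claw":0,"delta_pos":[-9.6,-32,0],"turn":0},
    {"claw":0,"delta_pos":[-9.6,-32,0],"turn":0},
    {"claw":0,"delta_pos":[-9.6,-32,0],"turn":0},
    {"claw":0,"delta_pos":[-9.6,-32,0],"turn":0}
  ]
}}

```text
clock: 10.62
eef_pos: [651.2, -87.7, 197.9]
tcp_rot: [-3.141, -0.004, 2.904]
contact_force: [1.1, 0.1, -4.7]
opening: 0.157
grasp_force: 59.4
```

Call:
{"fn": "step_arm", "kwargs": {
  "motion": [
    {"claw":0,"delta_pos":[-3,-14,0],"turn":-0.06},
    {"claw":0,"delta_pos":[0,0,0],"turn":-0.08},
    {"claw":0,"delta_pos":[0,0,0],"turn":-0.08},
    {"claw":0,"delta_pos":[0,0,0],"turn":-0.06},
    {"claw":0,"delta_pos":[0,0,0],"turn":0},
    {"claw":0,"delta_pos":[0,0,0],"turn":0},
    {"claw":0,"delta_pos":[0,0,0],"turn":0}
  ]
}}

```text
clock: 11.2
eef_pos: [652.0, -100.1, 199.2]
tcp_rot: [3.141, -0.002, -3.101]
contact_force: [-0.2, 0.2, -4.5]
opening: 0.155
grasp_force: 59.7
```

```bash
python3 - <<'E'
from h import *
f=look("wrist","w5"); st=sense(); print(st["eef_pos"],st["tcp_rot"])
cv2.imwrite("pics/c5.png",cv2.resize(f["img"][0:280,110:460][:,:,::-1],None,fx=2.1,fy=2.1,interpolation=2))
E
```

```text
[ 652.24685343 -100.06074983  199.54008561] [ 3.14134014e+00 -1.48510936e-03 -3.10076573e+00]
```

View pics/c5.png

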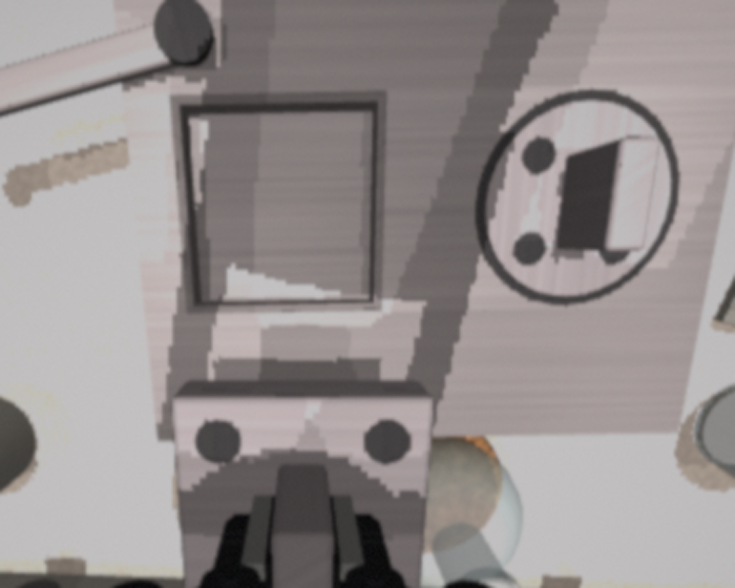

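The well mouth (outer chamfer) corners are at crop (174,94), (385,93), (381,306) and (190,308); crop scale is 2.1, offset (110,0). The pivot knob is at (183,30), and the bar points to the left. The held insert's front top corners are at (176,398) and (433,398). It is level.

```bash
python3 - <<'E'
from h import *
f=dict(np.load("pics/w5.npz")); st=sense(); y=-3.1008; e=st["eef_pos"]
T=np.array([[np.cos(y),np.sin(y)],[np.sin(y),-np.cos(y)]])
full=lambda p:(p[0]/2.1+110,p[1]/2.1)
C=[]
for p in [(174,94),(385,93),(381,307),(190,308)]:
    X=ray(f,full(p),90)[:2]; C.append(T@(X-e[:2])); print("well",X,"tool",C[-1].round(1))
C=np.array(C); print("centre",C.mean(0),"sides",[np.linalg.norm(C[i]-C[i-1]).round(1) for i in range(4)])
print("angles",[np.arctan2(*(C[1]-C[0])).round(3),np.arctan2(*(C[2]-C[3])).round(3),np.arctan2(-(C[0]-C[3])[1],(C[0]-C[3])[0]).round(3),np.arctan2(-(C[1]-C[2])[1],(C[1]-C[2])[0]).round(3)])
for p in [(176,398),(433,398)]: print("insert",(T@(ray(f,full(p),185.5)[:2]-e[:2])).round(1))
print("pivot",ray(f,full((183,30)),108))
# inner edges
gr=cv2.cvtColor(f["img"],cv2.COLOR_RGB2GRAY).astype(int)
print(gr[90,185:310].tolist()); print(gr[30:160,250].tolist()); 
E
```

```text
well [ 524.1 -154. ] tool [130.2 -48.7]
well [520.4 -73. ] tool [130.6  32.4]
well [601.5 -67.8] tool [49.4 34.3]
well [ 605.3 -149.4] tool [ 48.9 -47.4]
centre [89.79561931 -7.33336505] sides [np.float64(81.3), np.float64(81.1), np.float64(81.3), np.float64(81.7)]
angles [np.float64(0.005), np.float64(0.006), np.float64(0.016), np.float64(0.023)]
insert [ 35.9 -33.9]
insert [35.9 36.2]
pivot [ 508.1 -146.6  108. ]
[191, 191, 191, 191, 191, 189, 188, 187, 180, 152, 134, 129, 120, 91, 62, 51, 73, 120, 150, 150, 117, 94, 94, 108, 114, 115, 115, 114, 115, 115, 115, 115, 115, 115, 115, 115, 115, 115, 114, 115, 115, 115, 114, 114, 114, 118, 124, 129, 130, 128, 129, 129, 129, 129, 128, 130, 129, 129, 129, 129, 128, 129, 129, 128, 129, 129, 129, 129, 128, 128, 128, 128, 127, 127, 127, 128, 127, 126, 127, 126, 127, 126, 126, 126, 125, 125, 125, 125, 126, 125, 125, 125, 124, 124, 124, 125, 124, 121, 112, 107, 102, 85, 62, 64, 88, 96, 96, 102, 119, 126, 128, 128, 128, 127, 127, 128, 127, 127, 127, 127, 126, 127, 126, 126, 125]
[119, 119, 121, 121, 123, 120, 119, 120, 119, 119, 119, 120, 118, 111, 96, 90, 89, 87, 77, 59, 50, 50, 58, 86, 110, 123, 127, 127, 129, 130, 130, 130, 129, 128, 128, 129, 128, 128, 128, 129, 129, 130, 130, 130, 130, 130, 130, 128, 128, 129, 130, 130, 130, 131, 128, 128, 128, 131, 131, 129, 129, 130, 130, 130, 129, 129, 129, 132, 133, 134, 134, 133, 134, 136, 137, 136, 135, 135, 134, 134, 136, 136, 134, 134, 134, 135, 136, 134, 132, 129, 127, 130, 135, 137, 137, 134, 133, 134, 134, 135, 133, 135, 136, 136, 142, 165, 187, 193, 193, 193, 189, 175, 140, 100, 99, 127, 142, 142, 159, 185, 192, 192, 192, 189, 177, 160, 151, 151, 151, 152]
```

The mouth measures 81 mm square, about right for 78–84. Shift of about +91 along tool x and −8.6 along y, with a turn of −0.012. I'll go 10 mm above the mouth and look again.

Call:
{"fn": "step_arm", "kwargs": {
  "motion": [
    {"claw":0,"delta_pos":[16,-2.6,0],"turn":-0.012},
    {"claw":0,"delta_pos":[25,-2,0],"turn":0},
    {"claw":0,"delta_pos":[25,-2,0],"turn":0},
    {"claw":0,"delta_pos":[17,-2,0],"turn":0},
    {"claw":0,"delta_pos":[8,0,13],"turn":0},
    {"claw":0,"delta_pos":[0,0,25],"turn":0},
    {"claw":0,"delta_pos":[0,0,18],"turn":0},
    {"claw":0,"delta_pos":[0,0,7],"turn":0}
  ]
}}

```text
clock: 11.92
eef_pos: [560.7, -113.1, 135.2]
tcp_rot: [3.141, -0.003, -3.088]
contact_force: [-0.0, 0.8, -3.7]
opening: 0.157
grasp_force: 59.5
```

Call:
{"fn": "step_arm", "kwargs": {
  "motion": [
    {"claw":0,"delta_pos":[0,0,0],"turn":0},
    {"claw":0,"delta_pos":[0,0,0],"turn":0},
    {"claw":0,"delta_pos":[0,0,0],"turn":0}
  ]
}}

```text
clock: 12.17
eef_pos: [563.4, -113.6, 138.5]
tcp_rot: [-3.141, 0.002, -3.087]
contact_force: [0.7, 0.3, -4.9]
opening: 0.155
grasp_force: 59.5
```

```bash
python3 - <<'E'
from h import *
f=look("wrist","w6"); s=look("side","s6"); st=sense(); print(st["eef_pos"],st["tcp_rot"],st["contact_force"])
p=proj(s,(560,-110,95)).astype(int)
c=cv2.resize(s["img"][p[1]-50:p[1]+50,p[0]-50:p[0]+50],(400,400),interpolation=2)
w=cv2.resize(f["img"][130:280,180:330],(400,400),interpolation=2)
cv2.imwrite("pics/c6.png",np.hstack([w,c])[:,:,::-1])
E
```

```text
[ 563.34601701 -113.63633761  138.62354631] [-3.14105615e+00  1.90419042e-03 -3.08719579e+00] [ 0.16107979  0.80133652 -4.00419634]
```

View pics/c6.png

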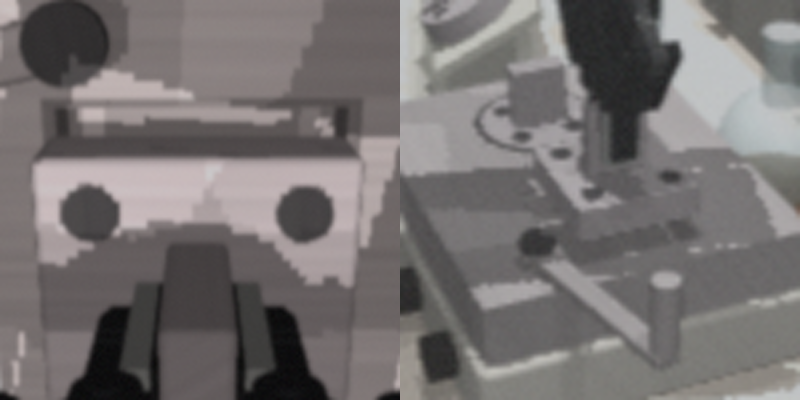

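The insert is just above the mouth. In the crop (scale 2.667, offset (180,130)) the well front edge is at row 100, columns 40–362. The insert's front top edge is at row 158, columns 34–361, and its lower edge at row ~137. Computing the offsets.

```bash
python3 - <<'E'
from h import *
f=dict(np.load("pics/w6.npz")); e=sense()["eef_pos"]; y=-3.087
T=np.array([[np.cos(y),np.sin(y)],[np.sin(y),-np.cos(y)]])
fu=lambda p:(p[0]/2.667+180,p[1]/2.667+130)
for n,p,z in [("wellL",(40,100),90),("wellR",(362,100),90),("insT L",(34,158),e[2]-14),("insT R",(361,158),e[2]-14),("insB",(200,137),e[2]-36)]: print(n,(T@(ray(f,fu(p),z)[:2]-e[:2])).round(1))
g=cv2.cvtColor(f["img"],cv2.COLOR_RGB2GRAY).astype(int); print(g[160:200,230],g[160:200,270]); print(g[172,185:210],g[172,300:325])
E
```

```text
wellL [ 41.5 -40.1]
wellR [41.4 43.3]
insT L [ 35.8 -34.5]
insT R [35.7 35.7]
insB [34.8  1.2]
[162 178 182 181 181 180 170 147 130 131 143 155 157 156 154 149 129  99
  88  88  84  76  73  73  75  74  75  79  96 129 156 173 182 188 189 189
 189 190 190 192] [131 131 130 130 130 128 119 104  98 110 136 155 160 158 152 130 100  89
  88  88  85  78  73  73  75  75  76  75  87 119 149 165 174 179 180 181
 180 180 180 181]
[122 122 122 122 122 122 121 122 122 119 106  92  88  86  82  70  57  50
  49  54  68  83  90 105 141] [ 97  91  90  91  87  71  56  49  50  52  64  77  81  80  80  90 102 108
 108 108 108 108 108 108 108]
```

Call:
{"fn": "step_arm", "kwargs": {
  "motion": [
    {"claw":0,"delta_pos":[1.5,1,4],"turn":0},
    {"claw":0,"delta_pos":[0,0,4],"turn":0},
    {"claw":0,"delta_pos":[0,0,4],"turn":0},
    {"claw":0,"delta_pos":[0,0,3],"turn":0},
    {"claw":0,"delta_pos":[0,0,2],"turn":0},
    {"claw":0,"delta_pos":[0,0,0],"turn":0}
  ]
}}

```text
clock: 12.77
eef_pos: [560.5, -112.5, 119.7]
tcp_rot: [3.141, -0.001, -3.087]
contact_force: [-0.2, 1.2, -4.5]
opening: 0.157
grasp_force: 59.7
```

Underside is now at ~83, inside the well with no contact force. Continuing.

Call:
{"fn": "step_arm", "kwargs": {
  "motion": [
    {"claw":0,"delta_pos":[0,0,3],"turn":0},
    {"claw":0,"delta_pos":[0,0,3],"turn":0},
    {"claw":0,"delta_pos":[0,0,2],"turn":0},
    {"claw":0,"delta_pos":[0,0,1.5],"turn":0},
    {"claw":0,"delta_pos":[0,0,1.5],"turn":0},
    {"claw":0,"delta_pos":[0,0,0],"turn":0}
  ]
}}

```text
clock: 13.27
eef_pos: [560.7, -112.5, 109.2]
tcp_rot: [3.141, -0.0, -3.087]
contact_force: [-1.0, -0.0, -5.1]
opening: 0.156
grasp_force: 59.7
```

Call:
{"fn": "step_arm", "kwargs": {
  "motion": [
    {"claw":0,"delta_pos":[0,0,1.5],"turn":0},
    {"claw":0,"delta_pos":[0,0,1],"turn":0},
    {"claw":0,"delta_pos":[0,0,1],"turn":0},
    {"claw":0,"delta_pos":[0,0,0],"turn":0},
    {"claw":0,"delta_pos":[0,0,0],"turn":0}
  ]
}}

```text
clock: 13.68
eef_pos: [560.9, -112.6, 105.9]
tcp_rot: [3.142, -0.0, -3.087]
contact_force: [-0.6, -0.5, -4.0]
opening: 0.155
grasp_force: 59.7
```

Call:
{"fn": "step_arm", "kwargs": {
  "motion": [
    {"claw":0,"delta_pos":[0,0,0.7],"turn":0},
    {"claw":0,"delta_pos":[0,0,0.7],"turn":0},
    {"claw":0,"delta_pos":[0,0,0],"turn":0},
    {"claw":0,"delta_pos":[0,0,0],"turn":0}
  ]
}}

```text
clock: 14.02
eef_pos: [561.0, -112.6, 105.1]
tcp_rot: [-3.141, 0.0, -3.087]
contact_force: [-2.8, -0.4, 4.4]
opening: 0.157
grasp_force: 60.8
```

It seated at 105.1, which is the expected height. Releasing and rising.

Call:
{"fn": "step_arm", "kwargs": {
  "motion": [
    {"claw":14.5,"delta_pos":[0,0,0],"turn":0},
    {"claw":18,"delta_pos":[0,0,0],"turn":0},
    {"claw":30,"delta_pos":[0,0,0],"turn":0},
    {"claw":40,"delta_pos":[0,0,0],"turn":0},
    {"claw":40,"delta_pos":[0,0,-15],"turn":0},
    {"claw":40,"delta_pos":[0,0,-35],"turn":0},
    {"claw":40,"delta_pos":[0,0,-35],"turn":0},
    {"claw":40,"delta_pos":[0,0,-15],"turn":0}
  ]
}}

```text
clock: 14.68
eef_pos: [562.7, -112.9, 208.7]
tcp_rot: [-3.14, 0.005, -3.087]
contact_force: [1.4, 0.5, 1.0]
opening: 0.468
grasp_force: 0.0
```

Call:
{"fn": "step_arm", "kwargs": {
  "motion": [
    {"claw":0,"delta_pos":[-30,0,0],"turn":0},
    {"claw":0,"delta_pos":[-30,0,0],"turn":0},
    {"claw":0,"delta_pos":[0,0,0],"turn":0},
    {"claw":0,"delta_pos":[0,0,0],"turn":0},
    {"claw":0,"delta_pos":[0,0,0],"turn":0}
  ]
}}

```text
clock: 15.1
eef_pos: [620.1, -109.2, 203.9]
tcp_rot: [3.141, -0.002, -3.087]
contact_force: [-0.5, 0.6, 0.5]
opening: 0.005
grasp_force: 0.0
```

```bash
python3 - <<'E'
from h import *
f=look("wrist","w7"); s=look("side","s7"); st=sense(); print(st["eef_pos"],st["tcp_rot"],st["contact_force"])
p=proj(s,(560,-130,95)).astype(int)
c=cv2.resize(s["img"][p[1]-50:p[1]+50,p[0]-50:p[0]+50],(400,400),interpolation=2)
w=cv2.resize(f["img"][0:384,0:384],(400,400),interpolation=2)
cv2.imwrite("pics/c7.png",np.hstack([w,c])[:,:,::-1])
E
```

```text
[ 619.72483089 -109.30067126  204.14366557] [ 3.14132027e+00 -1.31136768e-03 -3.08733156e+00] [ 0.7629397  -0.84988533 -0.63795095]
```

View pics/c7.png

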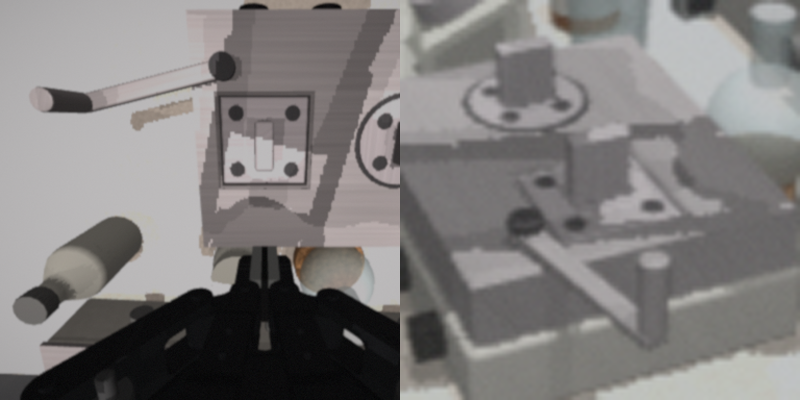

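The insert sits flush in the well. The pin top is at about (39,94) and the pivot knob at (213,64) in full-frame pixels. That uses up my picture budget (I've in fact viewed one over), so from here I work from numbers only.

```bash
python3 - <<'E'
from h import *
f=dict(np.load("pics/w7.npz")); s=dict(np.load("pics/s7.npz")); e=sense()["eef_pos"]
h=.0545; X=np.array([np.cos(h),np.sin(h)]); Y=np.array([-X[1],X[0]])
k=384/400
wc=ray(f,(265.5*k,140*k),90)[:2]; pv=wc-58*X-32*Y; print("well",wc,"pivot from well",pv,"seen knob",ray(f,(222*k,66*k),108))
pins=[ray(f,(41*k,98*k),147)[:2], ray(f,(88*k,102*k),102)[:2]]
# side view: pin top centre crop (654,260)
p=proj(s,(560,-130,95)).astype(int); pins.append(ray(s,(p[0]-50+254/4,p[1]-50+260/4),147)[:2])
for q in pins:
    d=q-pv; print("pin",q,"r",np.linalg.norm(d).round(1),"latch",(np.arctan2(d[1],d[0])+np.pi/2-h).round(3))
E
```

```text
well [ 561.  -110.9] pivot from well [ 504.82925271 -146.01192317] seen knob [ 507.7 -146.5  108. ]
pin [ 538.6 -256.2] r 115.2 latch 0.243
pin [ 538.5 -253.3] r 112.4 latch 0.25
pin [ 537.9 -262.1] r 120.7 latch 0.223
```

Call:
{"fn": "step_arm", "kwargs": {
  "motion": [
    {"claw":32,"delta_pos":[12,-20,0],"turn":0.1205},
    {"claw":32,"delta_pos":[0,0,0],"turn":-0.1205},
    {"claw":32,"delta_pos":[19,-30,0],"turn":0},
    {"claw":32,"delta_pos":[19,-30,0],"turn":0},
    {"claw":32,"delta_pos":[19,-30,0],"turn":0},
    {"claw":32,"delta_pos":[20.1,-32,0],"turn":0}
  ]
}}

```text
clock: 15.7
eef_pos: [538.0, -256.6, 204.6]
tcp_rot: [3.141, -0.0, -3.087]
contact_force: [0.9, -0.0, -0.8]
opening: 0.377
grasp_force: 0.0
```

Call:
{"fn": "step_arm", "kwargs": {
  "motion": [
    {"claw":32,"delta_pos":[0,0,0],"turn":0.1205},
    {"claw":32,"delta_pos":[0,0,0],"turn":0.1205},
    {"claw":32,"delta_pos":[0,0,0],"turn":0.1205},
    {"claw":32,"delta_pos":[0,0,0],"turn":0.1205},
    {"claw":32,"delta_pos":[0,0,0],"turn":0.1205},
    {"claw":32,"delta_pos":[0,0,0],"turn":0.1205},
    {"claw":32,"delta_pos":[0,0,0],"turn":0.1205},
    {"claw":32,"delta_pos":[0,0,0],"turn":0.1205}
  ]
}}

```text
clock: 16.37
eef_pos: [538.6, -255.8, 204.6]
tcp_rot: [-3.141, -0.0, 2.226]
contact_force: [-0.3, 0.5, -0.1]
opening: 0.376
grasp_force: 0.0
```

Call:
{"fn": "step_arm", "kwargs": {
  "motion": [
    {"claw":32,"delta_pos":[0,0,0],"turn":0.1205},
    {"claw":32,"delta_pos":[0,0,0],"turn":0.1205},
    {"claw":32,"delta_pos":[0,0,0],"turn":0.1205},
    {"claw":32,"delta_pos":[0,0,0],"turn":0},
    {"claw":32,"delta_pos":[0,0,0],"turn":0}
  ]
}}

```text
clock: 16.78
eef_pos: [539.0, -255.9, 204.6]
tcp_rot: [-3.141, -0.0, 1.874]
contact_force: [-0.3, -0.1, 0.1]
opening: 0.373
grasp_force: 0.0
```

```bash
python3 - <<'E'
from h import *
f=look("wrist","w8"); st=sense(); e=st["eef_pos"]; print(e,st["tcp_rot"])
for X in [(538.5,-256,147),(538.5,-256,102),(504.8,-146,102),(e[0],e[1],147)]: print(proj(f,X))
g=cv2.cvtColor(f["img"],cv2.COLOR_RGB2GRAY).astype(int)
p=proj(f,(538.5,-256,147)).astype(int); print(g[p[1]-20:p[1]+21:4,p[0]-30:p[0]+31:3])
E
```

```text
[ 539.0957725  -255.90047416  204.63388141] [-3.14147218e+00 -5.94781961e-05  1.87460531e+00]
[252.5 219.2]
[252.7 200.9]
[253.5  64.3]
[253.3 219.3]
[[166 166 165 142 120 120 119 116  68  49  50  51  52 118 129 134 134 136
  131 132 133]
 [165 166 166 166 152 123 122 117  51  52  50  51  49  79 120 123 124 133
  135 131 133]
 [165 166 165 166 166 165 133 111  50  50  52  51  49  66 119 121 117 121
  126 133 137]
 [166 166 166 166 165 165 165 125  48  55  67  59  51  56 120 119 123 121
  122 132 132]
 [166 165 166 165 166 165 166 110  88 113 115 111 102  62 119 117 119 119
  123 135 134]
 [165 166 165 165 166 165 165 104  98 109 112 112 108  95 115 120 118 120
  124 130 133]
 [166 165 166 166 166 166 166 141  93  95  99  98 100 100 133 125 122 127
  126 134 133]
 [166 165 165 166 166 165 166 165 141  95  92  93 106 131 131 130 132 133
  133 132 130]
 [165 166 166 166 165 166 166 165 166 165 163 165 165 157 135 132 135 132
  131 133 135]
 [159 158 165 165 165 165 165 165 165 166 166 165 166 165 163 137 131 132
  133 129 131]
 [ 30  34 163 166 166 165 165 166 166 165 166 166 166 166 166 166 162 138
  134 133  33]]
```

The pin top is centred at about (254,220), against (253,219) predicted: on target. Descending with the fingers around the pin.

Call:
{"fn": "step_arm", "kwargs": {
  "motion": [
    {"claw":32,"delta_pos":[0,0,25],"turn":0},
    {"claw":32,"delta_pos":[0,0,25],"turn":0},
    {"claw":32,"delta_pos":[0,0,20],"turn":0},
    {"claw":32,"delta_pos":[0,0,13],"turn":0},
    {"claw":32,"delta_pos":[0,0,5],"turn":0},
    {"claw":24,"delta_pos":[0,0,0],"turn":0},
    {"claw":24,"delta_pos":[0,0,0],"turn":0}
  ]
}}

```text
clock: 17.42
eef_pos: [539.7, -256.1, 117.0]
tcp_rot: [3.141, 0.0, 1.872]
contact_force: [0.3, -0.5, 0.8]
opening: 0.283
grasp_force: 0.0
```

Call:
{"fn": "step_arm", "kwargs": {
  "motion": [
    {"claw":24,"delta_pos":[0,3,0],"turn":0},
    {"claw":24,"delta_pos":[0,4.6,0],"turn":-0.04},
    {"claw":24,"delta_pos":[0,4.6,0],"turn":-0.04},
    {"claw":24,"delta_pos":[0,4.6,0],"turn":-0.04},
    {"claw":24,"delta_pos":[0,4.6,0],"turn":-0.04},
    {"claw":24,"delta_pos":[0,0,0],"turn":0}
  ]
}}

```text
clock: 17.92
eef_pos: [561.0, -248.6, 117.8]
tcp_rot: [3.14, 0.002, 2.033]
contact_force: [-0.4, -0.8, -0.2]
opening: 0.28
grasp_force: 0.0
```

Call:
{"fn": "step_arm", "kwargs": {
  "motion": [
    {"claw":24,"delta_pos":[0,6.9,0],"turn":-0.06},
    {"claw":24,"delta_pos":[0,6.9,0],"turn":-0.06},
    {"claw":24,"delta_pos":[0,6.9,0],"turn":-0.06},
    {"claw":24,"delta_pos":[0,6.9,0],"turn":-0.06},
    {"claw":24,"delta_pos":[0,6.9,0],"turn":-0.06},
    {"claw":24,"delta_pos":[0,6.9,0],"turn":-0.06}
  ]
}}

```text
clock: 18.42
eef_pos: [593.8, -225.1, 117.4]
tcp_rot: [3.141, 0.001, 2.392]
contact_force: [-1.7, -0.5, 0.3]
opening: 0.279
grasp_force: 0.4
```

```bash
cat > a.py <<'E'
from h import *
st=sense(); e=st["eef_pos"]; d=e[:2]-[504.8,-146]; 
print(e,"r",np.linalg.norm(d).round(1),"latch(tcp)",(np.arctan2(d[1],d[0])+np.pi/2-.0545).round(3),"tool",(st["tcp_rot"][2]%(2*np.pi)-np.pi/2-.0545).round(3),st["contact_force"],st["clock"])
f=look("side","s9"); g=f["img"].astype(int).sum(2)//3
a=cv2.imread("pics/s7.png").astype(int).sum(2)//3
p=proj(f,(538.5,-256,125)).astype(int); print("old pin change",np.abs(g-a)[p[1]-6:p[1]+7,p[0]-4:p[0]+5].mean())
E
python3 a.py
```

```text
[ 593.78943079 -225.08926683  117.38591692] r 119.1 latch(tcp) 0.79 tool 0.767 [-1.66780768 -0.53060494  0.3046802 ] 18.4167
old pin change 13.478632478632479
```

```bash
python3 - <<'E'
from h import *
f=look("wrist","w9"); st=sense(); e=st["eef_pos"]
print(proj(f,(e[0],e[1],147)))
g=cv2.cvtColor(f["img"],cv2.COLOR_RGB2GRAY).astype(int)
p=proj(f,(e[0],e[1],147)).astype(int); print(g[p[1]-70:p[1]+31:6,p[0]-50:p[0]+51:5])
E
```

```text
[251.4 290.7]
[[183 135 133 136 134 132 132  96  81  84  95  92 133 134 135 134 145 150
  145 153 149]
 [183 147 135 131 134 133 128  96  82  82  82  90 149 142 132 144 144 145
  140 146 146]
 [183 184 167 132 132 129 132  99  76  61  67  79 154 146 145 146 148 147
  144 148 147]
 [184 184 184 135  83  58  15  79  55  56  53  52 148 149 150  17  58  77
  147 148 146]
 [183 183 162 111  57  57   5  52  55  56  54  51 135 152 146  14  56  57
  112 126 148]
 [184 145  10  18  56  51  10  54  55  56  55  53 129 146 143   7  49  55
   22  10 110]
 [184  27  13  44  56  33  14  52  56  56  56  53 123 145 151   9  29  56
   49  11  21]
 [173  14   6  55  56  17  26  55  56  55  53  53 102 149 147   9  12  56
   56  12  12]
 [ 71  10  15  61  62  13  45  56  56  55  54  52  86 147 120   8  11  63
   60  14  11]
 [ 11  11   9  11  63  17  50  71  80  83  77  54  68 120 123  17  13  69
   10  14   9]
 [ 12  12  12  13   9  14  74  82  83  83  81  80  61 113 116  40  14   9
   12  12  14]
 [ 12  13  12   9  12  14  78  82  80  81  81  82  69  72  76  51  15   8
    9   8   9]
 [ 11  10  10  12   8  13  95  80  80  82  78  80  72  72  80  71  14  11
   13  11  10]
 [ 10   9  10   9  10  14 174 175 123  81  72  69  77  79  80  79  13   7
   11  11   9]
 [ 12  10  10  12   9  20 179 182 182  83  71  68  79  79  80  80  17  10
   11  10  12]
 [ 13  11  11  11  10 173 182 181 181  76  72  76  79  80  81  80  76  10
   12  10  10]
 [ 16   9  10  10  18 181 181 181 181  74  74  75  78  80  80  79  80  16
   13  12   9]]
```

The pin is caged, carried by the trailing finger, and the bar follows. Continuing the arc.

Call:
{"fn": "step_arm", "kwargs": {
  "motion": [
    {"claw":24,"delta_pos":[0.5,6.9,0],"turn":-0.06},
    {"claw":24,"delta_pos":[0.5,6.9,0],"turn":-0.06},
    {"claw":24,"delta_pos":[0.5,6.9,0],"turn":-0.06},
    {"claw":24,"delta_pos":[0.5,6.9,0],"turn":-0.06},
    {"claw":24,"delta_pos":[0.5,6.9,0],"turn":-0.06},
    {"claw":24,"delta_pos":[0.5,6.9,0],"turn":-0.06},
    {"claw":24,"delta_pos":[0.5,6.9,0],"turn":-0.06},
    {"claw":24,"delta_pos":[0.5,6.9,0],"turn":-0.06}
  ]
}}

```text
clock: 19.18
eef_pos: [618.5, -176.5, 117.3]
tcp_rot: [-3.141, 0.001, 2.87]
contact_force: [-0.8, -2.0, -0.8]
opening: 0.284
grasp_force: 0.4
```

Call:
{"fn": "step_arm", "kwargs": {
  "motion": [
    {"claw":24,"delta_pos":[0.5,6.9,0],"turn":-0.06},
    {"claw":24,"delta_pos":[0.5,5.7,0],"turn":-0.05},
    {"claw":24,"delta_pos":[0,5.7,0],"turn":-0.05},
    {"claw":24,"delta_pos":[0,4.6,0],"turn":-0.04},
    {"claw":24,"delta_pos":[0,0,0],"turn":0}
  ]
}}

```text
clock: 19.6
eef_pos: [621.8, -153.2, 117.2]
tcp_rot: [-3.142, 0.001, 3.07]
contact_force: [-0.3, 0.2, 0.4]
opening: 0.284
grasp_force: 0.0
```

```bash
python3 a.py
```

```text
[ 621.77712095 -153.18199338  117.15937311] r 117.2 latch(tcp) 1.455 tool 1.445 [-0.27443582  0.2031467   0.37308546] 19.6
old pin change 16.205128205128204
```

Call:
{"fn": "step_arm", "kwargs": {
  "motion": [
    {"claw":24,"delta_pos":[0,3.4,0],"turn":-0.03},
    {"claw":24,"delta_pos":[0,3.4,0],"turn":-0.03},
    {"claw":24,"delta_pos":[0,3.4,0],"turn":-0.03},
    {"claw":24,"delta_pos":[0,2,0],"turn":-0.018},
    {"claw":24,"delta_pos":[0,2,0],"turn":-0.018},
    {"claw":24,"delta_pos":[0,0,0],"turn":0}
  ]
}}

```text
clock: 20.15
eef_pos: [621.9, -138.8, 116.6]
tcp_rot: [3.141, -0.0, -3.085]
contact_force: [0.3, 0.9, 0.8]
opening: 0.284
grasp_force: 0.0
```

Call:
{"fn": "step_arm", "kwargs": {
  "motion": [
    {"claw":24,"delta_pos":[0,1.5,0],"turn":0},
    {"claw":24,"delta_pos":[0,1.5,0],"turn":0},
    {"claw":24,"delta_pos":[0,0,0],"turn":0}
  ]
}}

```text
clock: 20.4
eef_pos: [622.0, -136.9, 116.5]
tcp_rot: [-3.14, 0.0, -3.087]
contact_force: [0.0, -4.2, -0.5]
opening: 0.28
grasp_force: 2.1
```

Call:
{"fn": "step_arm", "kwargs": {
  "motion": [
    {"claw":24,"delta_pos":[0,1,0],"turn":0},
    {"claw":24,"delta_pos":[0,1,0],"turn":0},
    {"claw":24,"delta_pos":[0,0,0],"turn":0}
  ]
}}

```text
clock: 20.65
eef_pos: [622.0, -136.6, 116.6]
tcp_rot: [-3.138, 0.001, -3.086]
contact_force: [0.6, -13.7, -1.9]
opening: 0.284
grasp_force: 6.6
```

Call:
{"fn": "step_arm", "kwargs": {
  "motion": [
    {"claw":24,"delta_pos":[0,1,0],"turn":0},
    {"claw":24,"delta_pos":[0,1,0],"turn":0},
    {"claw":24,"delta_pos":[0,0,0],"turn":0}
  ]
}}

```text
clock: 20.9
eef_pos: [622.0, -136.4, 116.6]
tcp_rot: [-3.135, 0.001, -3.086]
contact_force: [1.9, -22.0, -3.8]
opening: 0.284
grasp_force: 11.0
```

The force rises with no more motion and the pin is at the computed closed position: the bar is home. Backing off to centre and rising clear.

Call:
{"fn": "step_arm", "kwargs": {
  "motion": [
    {"claw":24,"delta_pos":[0,-3.5,0],"turn":0},
    {"claw":28,"delta_pos":[0,-3.5,0],"turn":0},
    {"claw":32,"delta_pos":[0,0,0],"turn":0},
    {"claw":32,"delta_pos":[0,0,0],"turn":0},
    {"claw":32,"delta_pos":[0,0,-10],"turn":0},
    {"claw":32,"delta_pos":[0,0,-30],"turn":0},
    {"claw":32,"delta_pos":[0,0,-40],"turn":0},
    {"claw":32,"delta_pos":[0,0,-20],"turn":0}
  ]
}}

```text
clock: 21.57
eef_pos: [623.3, -139.1, 221.2]
tcp_rot: [-3.141, 0.004, -3.086]
contact_force: [1.4, -0.0, 0.3]
opening: 0.372
grasp_force: 0.0
```

Call:
{"fn": "step_arm", "kwargs": {
  "motion": [
    {"claw":32,"delta_pos":[-30,0,-20],"turn":0},
    {"claw":32,"delta_pos":[-20,0,0],"turn":0},
    {"claw":32,"delta_pos":[0,0,0],"turn":0},
    {"claw":32,"delta_pos":[0,0,0],"turn":0}
  ]
}}

```text
clock: 21.9
eef_pos: [672.3, -135.9, 237.1]
tcp_rot: [3.142, 0.0, -3.086]
contact_force: [-1.0, 0.6, -1.0]
opening: 0.373
grasp_force: 0.0
```

```bash
python3 - <<'E'
from h import *
f=look("wrist","wA"); st=sense(); print(st["eef_pos"],st["contact_force"],st["clock"])
g=cv2.cvtColor(f["img"],cv2.COLOR_RGB2GRAY).astype(int)
for X in [(619.6,-139.7,147),(561,-110.9,90)]: print(proj(f,X))
p=proj(f,(619.6,-139.7,147)).astype(int); print(g[p[1]-28:p[1]+29:4,p[0]-30:p[0]+31:3])
# side view: pin blob at predicted closed place; nothing else changed
s=look("side","sA"); sc=look("scene","scA")
for n,a in(("side",s),("scene",sc)):
    o=dict(np.load(f"pics/{n}0.npz"))["img"]; d=cv2.absdiff(o,a["img"]).max(2)>40
    k,_,b,c=cv2.connectedComponentsWithStats(cv2.morphologyEx(d.astype(np.uint8),cv2.MORPH_OPEN,np.ones((3,3))))
    print(n,[x.tolist() for x in b[1:] if x[4]>25])
E
```

```text
[ 671.28770103 -135.98367002  236.44371524] [-0.21636677  0.5845224  -0.16950598] 21.95
[252.1 144.1]
[285.6  77.6]
[[167 118 117 178 179 139 135  88 121 126 124 124  94 115 131 131 130 131
  130 130 131]
 [140 113 165 184 185 186 183 120 174 175 138 132  94  89  90  95  99  95
   94  93  95]
 [137 113 167 185 185 186 184 138 175 185 185 185 125 119 119 112 103 103
  105 104 105]
 [135 123 172 186 185 186 186 176 176 186 186 185 138 181 184 181 180 180
  168 133 130]
 [132 133 182 185 183 183 183 172 172 177 173 174 136 167 169 168 171 183
  185 186 186]
 [135 135 183 185 184 184 184 175 100  70  74  68 117 171 172 171 171 185
  185 186 186]
 [134 170 182 186 185 183 183 144 169 184 185 177  98 168 171 171 171 185
  186 186 185]
 [136 170 182 186 187 185 183 166 185 186 186 186 174 160 180 184 185 186
  185 186 185]
 [130 166 180 186 185 186 185 164 186 186 186 185 179 177 186 186 185 185
  186 185 185]
 [135 167 180 184 186 186 186 168 171 178 179 177 164 186 185 186 185 185
  186 185 186]
 [137 161 178 178 184 185 185 185 184 171 168 181 186 186 186 187 186 186
  186 186 187]
 [130
[... 919 characters left out ...]
 12, 73], [130, 233, 23, 32, 580], [148, 245, 78, 27, 1009], [264, 261, 29, 23, 175], [58, 274, 12, 13, 80]]
scene [[128, 0, 82, 26, 1665], [154, 0, 91, 185, 6540], [232, 0, 29, 20, 452], [270, 0, 31, 7, 186], [266, 3, 18, 22, 281], [306, 7, 8, 15, 77], [286, 10, 11, 15, 148], [298, 18, 5, 11, 35], [151, 27, 33, 8, 160], [186, 29, 9, 8, 68], [239, 64, 45, 133, 2934], [272, 75, 9, 14, 91], [317, 99, 16, 7, 73], [289, 121, 9, 21, 97], [313, 127, 17, 45, 399], [289, 168, 21, 17, 265], [210, 183, 21, 10, 138], [245, 183, 6, 7, 34], [226, 193, 8, 10, 65], [203, 198, 5, 7, 29], [271, 199, 8, 22, 127], [363, 213, 30, 13, 176], [173, 226, 37, 31, 492], [215, 245, 9, 11, 63], [261, 246, 14, 22, 248]]
```

The pin is at the closed position, centred at about (251,145) against (252,144) predicted. The arm is clear of everything, so I'm handing in.

```bash
python3 -c "
from rig import *
print(sign_off())"
```

```text
the job is handed in; nothing more can be done
None
```

The square insert sits flush in the well, the bar is closed against its stop and the job is handed in at about 22 s, with one slip: I viewed 11 pictures, one over the limit of 10.

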